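Put the desk reel winder in gear and bring its mark round

ROBOT

A 6-joint arm with a two-finger parallel gripper is mounted at the origin on the work surface. World frame = base frame: x ahead of the robot, y to its left, z up, the work surface at z = 0. Lengths are in m, angles in rad, forces in N, time in s.
With the tool pointing down it reaches from about 0.25 to 0.725 m from the base axis. Payload 4 kg.
Tool frame: the origin (TCP) lies midway between the tips of the shut fingers; the grasp point (between the pads) lies bot.tcp_to_grasp behind it (bot.tcp_to_grasp is the distance from the TCP to the grasp point, in m); z points along the fingers, y is the line along which they close (so a half turn about z gives the same grasp; the last joint's range is limited). The gripper opens to 85 mm and grips with 20 to 120 N. Pads are 22 mm wide; open, the fingers measure 114 mm over their backs; the gripper's body (76 mm by 85 mm) begins 54 mm behind the grasp point. The pads swing forward as they close: fully open they stand 13 mm farther back than shut.
Start: joints at [-1.218, 0.241, 0.005, 1.335, 0, 1.571], TCP at [0.173, -0.469, 0.231] pointing down, gripper open.
Joint ranges: [-2.72, 2.72], [-1.05, 1.87], [-1.09, 1.28], [-1.99, 2.15], [-1.42, 1.44], [-3.14, 3.14]. Speed limits (rad/s): [2.79, 2.79, 3.14, 3.14, 3.14, 3.14].

INTERFACE

Orientations are given as a unit quaternion [x, y, z, w].
In Python, from workcell import readout, camera, bot gives the robot as it stands. The module is installed in compiled form; this text tells all that it offers.
- The arm moves only by the tool jog_arm, never from a script. Its argument "motion" is a list of rows, each an object of numbers: "x", "y", "z": the shift along the tool's x, y, z in mm; "spin": the turn about the tool's z in degrees; "fingers": the closure, from -1 (fully open) to 1 (shut). A call has 1 to 8 rows; each row is the pose to reach, as a shift and turn from the pose commanded when the call began, along the tool's axes at that moment; what a row does not reach only later rows make up. A row lasts 1/8 s, in which the tool goes at most 62.5 mm and 10.7 degrees, less where a joint would pass 70% of its speed; a pose out of reach is approached as far as the arm can. A call with a gripper value outside its range is refused whole. The fingers move at their own pace and stop on an object; the grip force is fixed at half the most. Time passes only in rows, so rows that repeat a pose let the fingers close. It gives the time, the measured TCP pose, the force, the opening and the grip force at its end, in the units of the state.
- readout.get_obs(): the state, without advancing time (a new reading comes with each control period).
- camera(name): name is "scene" or "top" or "wrist"; returns a dict with "pixels" (420x560x3 uint8, red, green, blue), "K" (3x3 intrinsics, pixels), "dist" ([k1, k2, p1, p2, k3] as OpenCV has them; the pictures are not rectified), "rvec" (rotation vector, rad) and "tvec" (3), from world to camera coordinates, as OpenCV has them. Camera axes: x right, y down, z forward; pixel columns grow to the right and rows downward; lengths in m; the calibration is good to about 2 mm. A picture is of the moment at which its call begins. There is no depth.
- bot.job_done(): hands the job in; it is judged then, once.
The state is a dict: "clock": time; "joint_pos": joint angles; "joint_vel": joint speeds; "tau": joint torques, N m; "eef_pos": TCP position; "tool_rot": TCP orientation; "ft_force": force on the tool from outside, world axes, zero at the start; "ft_torque": the same for the moment, N m; "grip_width": finger opening in m; "grasp_force": force on a finger pad.
Only numpy, scipy, OpenCV 4.12 (cv2) and the standard library are available. Lean on these libraries where they do the work, as an engineer would, in place of code of your own. Each camera call takes 0.05 s, during which the arm holds its last target. There are 200 camera calls.

TASK

Put the reel winder in gear: grip the orange gear knob and ease it down gently while rocking it, never forcing the teeth against each other, until they mesh and the knob is fully home. Then, by turning the knob and without touching the reel itself, wind the reel until its orange mark stands at the blue pointer, and let go with the winder still in gear. Leave the router, tablet, mug and screwdriver where they are.

Things in the scene. Friction and masses are not known exactly. Their poses are not given: they have to be found in the camera images.
- winder: Tabletop winder for cable reels, standing firm on the desk: white case 220 x 200 mm, 44 mm tall, origin at the centre of its underside, z up. A reel and above it a gear knob turn on its upright spindle, which stands on this origin's z axis. A blue pointer stands on the case, 102 mm from the spindle along the winder's +x.
- knob_mid (a point): Fixed point of the winder (stays put when the knob moves) on the spindle axis, 153.5 mm above the desk: the middle of the round orange gear knob while it is right up. The grip is a fluted cylinder, 44 mm diameter, 137 to 170 mm above the desk while up, with the thin spindle end 10 mm out of its top. Below: a 28 mm neck and a 62 mm steel disc, 117 to 125 mm above the desk. It starts at an unknown angle, turns freely and has no mark.
- gear_knob (a joint): How far the gear knob is down its spindle, m: 0 right up, 0.016 fully home (in gear, at a stop); it starts in neutral at 0 to 0.005. It slides down with about 2 N of drag, stays where it is left, and turns with the spindle. If not in line, its teeth meet the reel's at about 0.007 and it goes no further; press with a few newtons and turn it until they drop in. In gear it drives the reel 1:1 with 18 degrees of play.
- teeth_plane (a point): Fixed point on the spindle axis, 100 mm above the desk: the level of the tops of the reel's teeth. Knob and reel each have four blunt square teeth, 13 mm wide, 10 mm tall, 20 to 30 mm from the axis, facing each other. They mesh only within about 9 degrees either side of tooth-in-gap, which comes every 90 degrees of turn. More than 18 N on the teeth hurts them.
- reel: The grey reel, 170 mm diameter, two flanges, top face 88 mm above the desk; origin on the spindle axis, 50 mm above the desk, x axis towards its orange mark. It turns about the spindle with about 0.16 Nm of drag, stays where it is left, and the knob does not turn it until the teeth mesh. It starts with its mark 0.7 to 1.4 rad counter-clockwise (from above) of the pointer, so clockwise is the short way.
- reel_mark (a point): The orange mark, 26 x 10 mm, on top of the reel at its rim: this point lies 80 mm from the spindle axis, 90 mm above the desk.
- mark_goal (a point): Fixed point of the winder where the orange mark must come to stand: before the inner tip of the blue pointer, 80 mm from the spindle axis along the winder's +x, 90 mm above the desk. The pointer's post is 91 mm tall.
- router: White router, loose, 125 x 190 x 31 mm, with two black aerials 180 mm tall at its +x side; origin at the centre of its underside. To be left alone.
- tablet: Tablet lying flat, loose, 170 x 245 x 8 mm; origin at the centre of its underside. To be left alone.
- mug: Blue mug, loose, 80 mm wide, 92 mm tall, handle at its +y side; origin at the centre of its underside. To be left alone.
- screwdriver: Screwdriver with red handle lying on the desk, loose, 190 mm long along its x; origin at the middle of its underside. To be left alone.

How it is judged:
By the outcome, as a careful person would: the job done as asked, in the order asked, and still so for the second after the job is handed in, with the robot touching nothing.
It also fails if it takes over 72 s, if anything falls off the work surface, if the arm or the gripper's body presses on something with over 40 N, if the wrist force passes 120 N, or if a joint passes its speed limit or range.

## Working session

There is one attempt and no reset: what is moved stays moved. The work goes in short steps, Python scripts to look and compute and a tool call to move; the robot and the scene stay as the last step left them, time stands still between calls to the robot, and variables do not carry over. Pictures are saved under pics/ and viewed, at most 10 in all, crops included, and the job is handed in when it is done.

Besides the shell and the picture viewer there is one more tool, called as name(argument=value, ...), one argument or row to a line, values as JSON. jog_arm: Moves the arm, as the interface text tells. Its arguments: {"type":"object","properties":{"motion":{"type":"array"}},"required":["motion"]}

```bash
mkdir -p pics; cat > h.py <<'E'
import numpy as np, cv2
from workcell import readout, camera, bot
def save(c,n,crop=None,s=1):
    p=c["pixels"][:,:,::-1]
    if crop: p=p[crop[1]:crop[3],crop[0]:crop[2]]
    cv2.imwrite("pics/"+n+".png",cv2.resize(p,None,fx=s,fy=s,interpolation=cv2.INTER_CUBIC))
def atz(c,uv,z):
    R,_=cv2.Rodrigues(np.array(c["rvec"],float)); t=np.array(c["tvec"],float).ravel()
    n=cv2.undistortPoints(np.array([[uv]],float),np.array(c["K"]),np.array(c["dist"],float)).ravel()
    d=R.T@np.array([n[0],n[1],1]); o=-R.T@t
    return o+d*(z-o[2])/d[2]
def px(c,P):
    return cv2.projectPoints(np.array(P,float).reshape(-1,3),np.array(c["rvec"],float),np.array(c["tvec"],float),np.array(c["K"]),np.array(c["dist"],float))[0].reshape(-1,2)
E
python3 - <<'E'
from h import *
import pickle
cs={n:camera(n) for n in("scene","top")}
pickle.dump(cs,open("c0.pkl","wb"))
p=np.hstack([cs[n]["pixels"] for n in cs])[:,:,::-1]
save(cs["top"],"top0",s=1.4);save(cs["scene"],"scene0",s=1.4)
o=readout.get_obs();print(o,bot.tcp_to_grasp)
E
```

```text
{'clock': 0.1, 'joint_pos': array([-1.21801731e+00,  2.41334850e-01,  3.88763908e-03,  1.33519773e+00,
        5.03152654e-07,  1.57076709e+00]), 'joint_vel': array([-0.00227517, -0.00146597,  0.0024132 , -0.00166213,  0.00076839,
       -0.00102839]), 'tau': array([ 1.05424610e-03, -3.73136473e+01,  2.53010488e+01,  1.08562427e-02,
        2.39929676e-05, -1.75645431e-05]), 'eef_pos': array([ 0.17256336, -0.46869119,  0.23051432]), 'tool_rot': array([ 9.84480678e-01,  1.75490572e-01, -1.61933273e-04, -9.10013453e-04]), 'ft_force': array([ 0.40018518,  0.25679385, -0.26592064]), 'ft_torque': array([0.02733624, 0.02218723, 0.01742663]), 'grasp_force': 0.0, 'grip_width': 0.08529786343282601} 0.0187
```

View pics/top0.png

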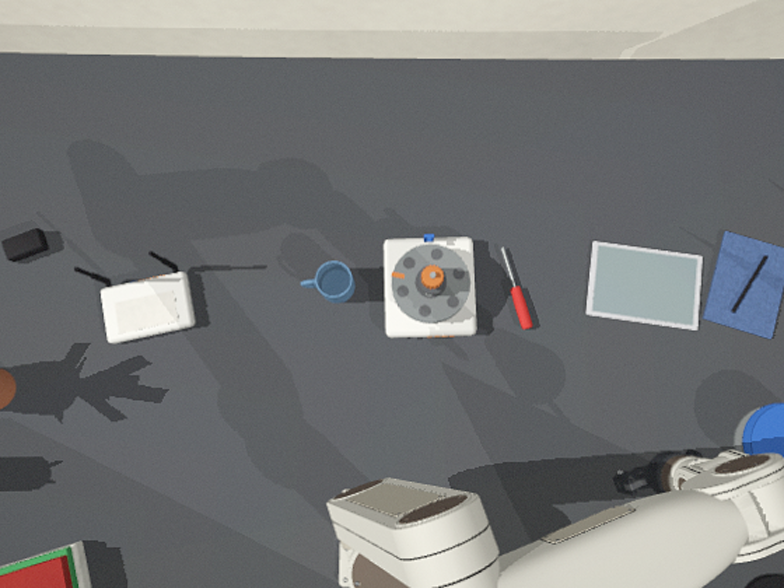

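View pics/scene0.png

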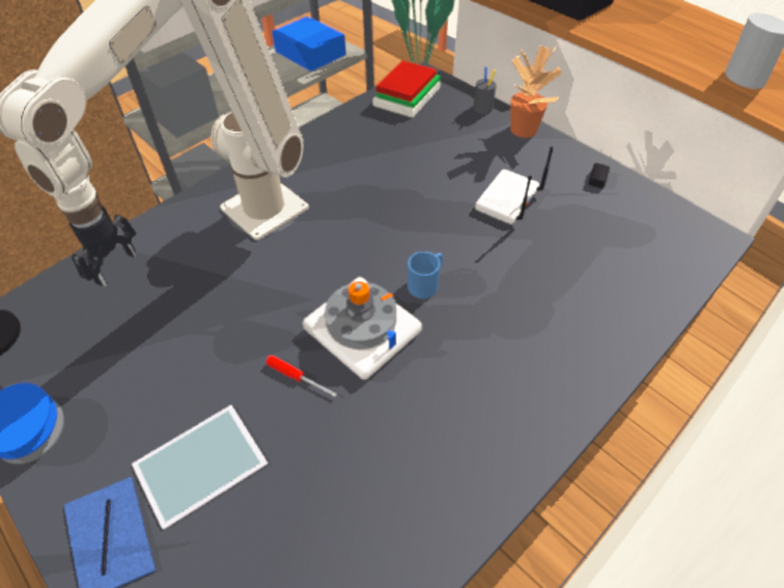

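Top view (enlarged 1.4x): knob at about (432,277), mark (399,275), pointer (429,238). Scene view: knob at (359,293), mark (387,296).

```bash
python3 - <<'E'
from h import *
import pickle
cs=pickle.load(open("c0.pkl","rb"));t=cs["top"];s=cs["scene"]
save(t,"t1",(265,160,350,250),8 if 0 else 6.5)
for n,uv,z in(("knob",(432,277),.165),("reel",(431,284.5),.088),("mark",(399,275),.09),("ptr",(429,238),.091)):
    print(n,atz(t,np.array(uv)/1.4,z))
print("case corners",[atz(t,np.array(u)/1.4,.044)[:2] for u in((385,239),(473,238),(475,336),(385,337))])
print("scene knob",atz(s,np.array((359,286))/1.4,.167),"mark",atz(s,np.array((387,296))/1.4,.09),"ptr",atz(s,np.array((391,334))/1.4,.091))
E
```

```text
knob [ 0.527915   -0.08958722  0.165     ]
reel [ 0.52491153 -0.09116007  0.088     ]
mark [ 0.54448354 -0.02251536  0.09      ]
ptr [ 0.62612515 -0.08649684  0.091     ]
case corners [array([0.63377435, 0.00960623]), array([ 0.63796487, -0.18653098]), array([ 0.41972204, -0.18890528]), array([0.41534193, 0.00659589])]
scene knob [ 0.52836622 -0.08498543  0.167     ] mark [ 0.54795112 -0.01888463  0.09      ] ptr [ 0.63320926 -0.08825219  0.091     ]
```

View pics/t1.png

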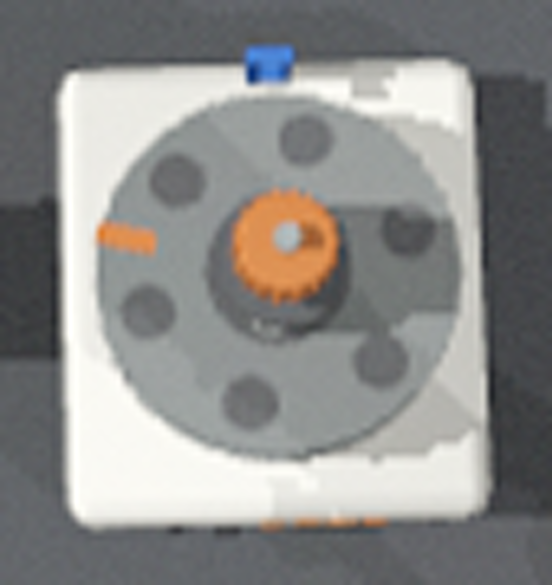

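jog_arm(
  motion=[
    {"x": 58, "y": -29, "z": -5, "spin": -10},
    {"x": 116, "y": -58, "z": -10, "spin": -20},
    {"x": 174, "y": -87, "z": -10, "spin": -30},
    {"x": 232, "y": -116, "z": -10, "spin": -40},
    {"x": 290, "y": -145, "z": -10, "spin": -50},
    {"x": 348, "y": -174, "z": -10, "spin": -60},
    {"x": 406, "y": -203, "z": -10, "spin": -70},
    {"x": 463, "y": -233, "z": -10, "spin": -80},
  ],
)

```text
validation failed for argument at $.mo...
```

jog_arm(
  motion=[
    {"spin": -10},
    {"spin": -20},
    {"spin": -30},
    {"spin": -40},
    {"spin": -50},
    {"spin": -60},
    {"spin": -70},
    {"spin": -80},
  ],
)

```text
validation failed for argument at $.mo...
```

```bash
python3 - <<'E'
from h import *
import pickle
c=camera("wrist");save(c,"w1",s=1.4);pickle.dump(c,open("c1.pkl","wb"))
o=readout.get_obs();print(o["clock"],o["joint_pos"],o["eef_pos"],o["tool_rot"],o["ft_force"])
print(px(c,[[.527,-.0895,z] for z in(.18,.17,.153)]))
E
```

```text
0.15 [-1.21802484e+00  2.41241982e-01  4.03498439e-03  1.33520464e+00
 -3.32123871e-05  1.57081161e+00] [ 0.1725745  -0.46876194  0.23061694] [ 9.84485341e-01  1.75464982e-01 -1.58076210e-04 -7.92210473e-04] [-0.44484697  0.60524377  0.28881392]
[[1514.65128432 2417.88270375]
 [ 851.09484523 1236.9550878 ]
 [ 329.04065623  295.56889338]]
```

View pics/w1.png

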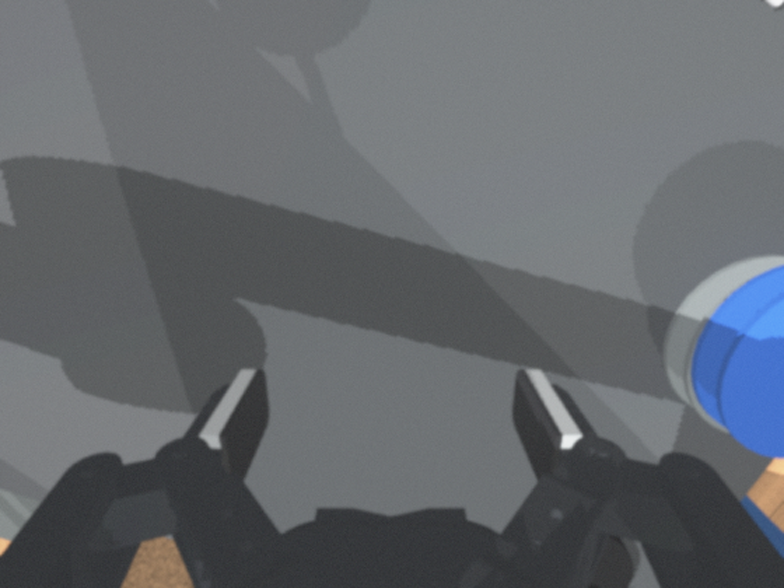

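The wrist view shows only bare desk, because the move was refused. Rows probably need all five fields, so I'll fill them in.

jog_arm(
  motion=[
    {"x": 58, "y": -29, "z": -5, "spin": -10, "fingers": -1},
    {"x": 116, "y": -58, "z": -10, "spin": -20, "fingers": -1},
    {"x": 174, "y": -87, "z": -10, "spin": -30, "fingers": -1},
    {"x": 232, "y": -116, "z": -10, "spin": -40, "fingers": -1},
    {"x": 290, "y": -145, "z": -10, "spin": -50, "fingers": -1},
    {"x": 348, "y": -174, "z": -10, "spin": -60, "fingers": -1},
    {"x": 406, "y": -203, "z": -10, "spin": -70, "fingers": -1},
    {"x": 463, "y": -233, "z": -10, "spin": -80, "fingers": -1},
  ],
)

```text
clock: 1.15
eef_pos: [0.5152, -0.1027, 0.2411]
tool_rot: [0.639, 0.769, -0.0, 0.0]
ft_force: [0.8, -0.9, 0.3]
grip_width: 0.0851
grasp_force: 0.0
```

jog_arm(
  motion=[
    {"x": 0, "y": 0, "z": 0, "spin": -10, "fingers": -1},
    {"x": 0, "y": 0, "z": 0, "spin": -20, "fingers": -1},
    {"x": 0, "y": 0, "z": 0, "spin": -30, "fingers": -1},
    {"x": 0, "y": 0, "z": 0, "spin": -40, "fingers": -1},
    {"x": 0, "y": 0, "z": 0, "spin": -50, "fingers": -1},
    {"x": 0, "y": 0, "z": 0, "spin": -60, "fingers": -1},
    {"x": 0, "y": 0, "z": 0, "spin": -70, "fingers": -1},
    {"x": 0, "y": 0, "z": 0, "spin": -80, "fingers": -1},
  ],
)

```text
clock: 2.15
eef_pos: [0.5139, -0.1044, 0.2409]
tool_rot: [-0.005, 1.0, 0.0, -0.0]
ft_force: [-0.3, -0.4, 0.2]
grip_width: 0.0853
grasp_force: 0.0
```

```bash
python3 - <<'E'
from h import *
import pickle
c=camera("wrist");save(c,"w2",s=1.4);pickle.dump(c,open("c1.pkl","wb"))
o=readout.get_obs();print(o["clock"],o["joint_pos"],o["eef_pos"],o["tool_rot"],o["ft_force"])
print(1.4*px(c,[[.527,-.0895,z] for z in(.18,.17,.153)]))
E
```

```text
2.2 [-2.00370279e-01  2.86211008e-01  9.07646270e-02  1.37637510e+00
  2.48313359e-05 -2.13266358e-01] [ 0.51386548 -0.10435611  0.24086907] [-6.44798756e-03  9.99979080e-01  1.17407794e-04 -4.99106594e-04] [-0.17681585 -0.30821656 -0.50511371]
[[420.89291554 330.01977217]
 [419.61758662 322.1815065 ]
 [417.67041851 310.22040082]]
```

View pics/w2.png

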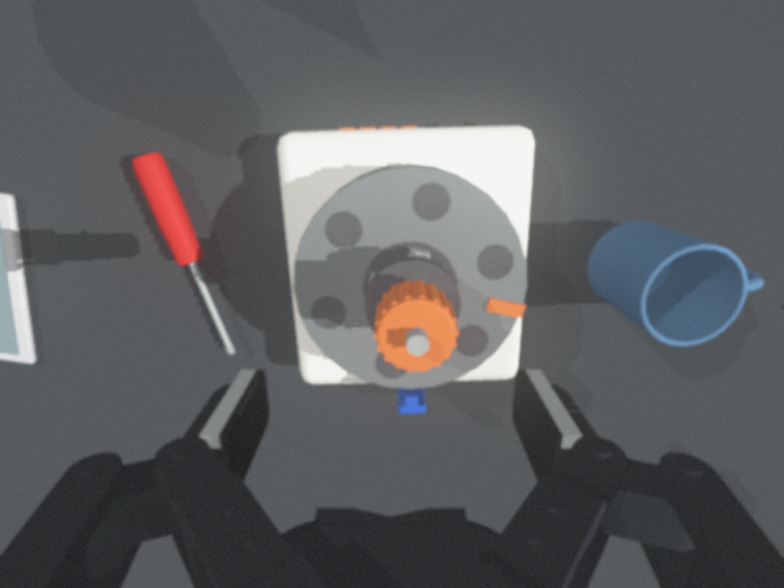

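Wrist view: spindle tip at (417,344), knob top centre about (417,333), mark (506,307), pointer head (411,398), case corners at (287,135), (532,128), (518,380) and (303,384).

```bash
python3 - <<'E'
from h import *
import pickle
c=pickle.load(open("c1.pkl","rb"))
for z in(.180,.175): print("tip",atz(c,np.array((417,344))/1.4,z))
for z in(.170,.165): print("top",atz(c,np.array((417,332))/1.4,z))
print("reel",atz(c,np.array((410,277))/1.4,.088))
cor=np.array([atz(c,np.array(u)/1.4,.044)[:2] for u in((283,131),(536,127),(519,381),(302,385))])
print(cor,cor.mean(0))
for i,j in((0,1),(1,2),(2,3),(3,0)):
  d=cor[j]-cor[i];print(np.hypot(*d),np.degrees(np.arctan2(d[1],d[0])))
m=atz(c,np.array((506,307))/1.4,.09)[:2];p=atz(c,np.array((411,398))/1.4,.091)[:2];print(m,p)
for S in(np.array([.527,-.0895]),):
  for q in(m,p):
    d=q-S;print(np.hypot(*d),np.degrees(np.arctan2(d[1],d[0])))
E
```

```text
tip [ 0.53501324 -0.09126745  0.18      ]
tip [ 0.53751581 -0.09089182  0.175     ]
top [ 0.53280565 -0.09073346  0.17      ]
top [ 0.53513946 -0.09036291  0.165     ]
reel [ 0.5278344  -0.09096928  0.088     ]
[[ 0.42882204 -0.18574095]
 [ 0.4239908   0.00226007]
 [ 0.63946838  0.01213586]
 [ 0.64515509 -0.1835827 ]] [ 0.53435908 -0.08873193]
0.18806308002071032 91.47205981000437
0.21570377236545116 2.6241504103922333
0.19580115596220726 -88.33570811143174
0.21634381221386603 -179.42840702819558
[ 0.54957755 -0.02024897] [ 0.62672111 -0.0878664 ]
0.07283853218224143 71.94274753418603
0.09973449270616393 0.9385197499891826
```

jog_arm(
  motion=[
    {"x": -4, "y": 4, "z": 0, "spin": -10, "fingers": -1},
    {"x": -8, "y": 8, "z": 0, "spin": -20, "fingers": -1},
    {"x": -12, "y": 11, "z": 0, "spin": -30, "fingers": -1},
    {"x": -16, "y": 14, "z": 0, "spin": -40, "fingers": -1},
    {"x": -16, "y": 14, "z": 0, "spin": -50, "fingers": -1},
    {"x": -16, "y": 14, "z": 0, "spin": -60, "fingers": -1},
    {"x": -16, "y": 14, "z": 0, "spin": -70, "fingers": -1},
    {"x": -16, "y": 14, "z": 0, "spin": -80, "fingers": -1},
  ],
)

```text
clock: 3.2
eef_pos: [0.5299, -0.0903, 0.2409]
tool_rot: [-0.645, 0.764, 0.0, -0.0]
ft_force: [-0.2, -0.5, 0.3]
grip_width: 0.0855
grasp_force: 0.0
```

jog_arm(
  motion=[
    {"x": 0, "y": 0, "z": 10, "spin": -10, "fingers": -1},
    {"x": 0, "y": 0, "z": 25, "spin": -20, "fingers": -1},
    {"x": 0, "y": 0, "z": 40, "spin": -20, "fingers": -1},
    {"x": 0, "y": 0, "z": 55, "spin": -20, "fingers": -1},
    {"x": 0, "y": 0, "z": 55, "spin": -20, "fingers": -1},
  ],
)

```text
clock: 3.82
eef_pos: [0.529, -0.0902, 0.1846]
tool_rot: [0.767, -0.642, -0.002, 0.001]
ft_force: [-0.3, -0.2, 0.1]
grip_width: 0.0856
grasp_force: 0.0
```

```bash
python3 - <<'E'
from h import *
import pickle
c=camera("wrist");d=camera("scene");pickle.dump((c,d),open("c2.pkl","wb"))
a=cv2.resize(c["pixels"],None,fx=1,fy=1);b=cv2.resize(d["pixels"][160:280,195:315],(420,420),interpolation=2)
p=np.hstack([a,b])[:,:,::-1];cv2.imwrite("pics/w3.png",cv2.resize(p,None,fx=.81,fy=.81))
o=readout.get_obs();print(o["clock"],o["joint_pos"],o["eef_pos"],o["tool_rot"],o["ft_force"])
E
```

```text
3.925 [-1.68845527e-01  3.38070742e-01  1.98244759e-02  1.25270267e+00
 -2.57225933e-05 -1.91679385e+00] [ 0.53015003 -0.09038183  0.18630608] [ 7.66885536e-01 -6.41783896e-01 -5.94329283e-05  4.95501384e-05] [-0.59866617 -0.0089057   0.55822117]
```

View pics/w3.png

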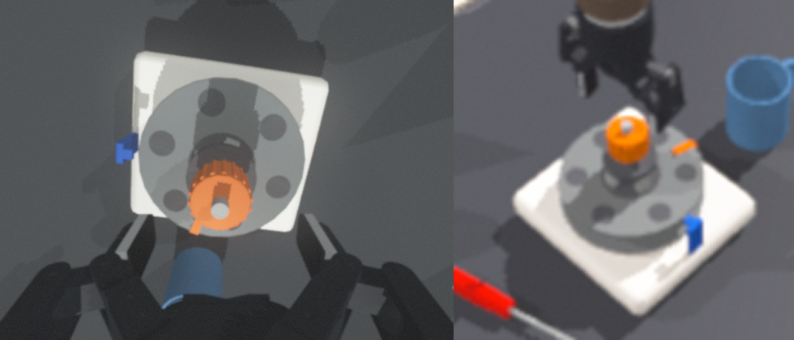

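Wrist view: spindle tip at (220,211) in the shrunk picture, slightly left of the middle between the fingers. The knob stands high and the gripper is still above it.

```bash
python3 - <<'E'
from h import *
import pickle
c,d=pickle.load(open("c2.pkl","rb"))
for z in(.18,.175): print("tip",atz(c,np.array((220,211))/.81,z))
print("top",atz(c,np.array((220,204))/.81,.168))
s=np.array((627,125));u=((s[0]-453.6)/.81*120/420+195, s[1]/.81*120/420+160)
print("scene tip",atz(d,u,.178))
for P in([.530,-.0904,.178],): print(px(c,P)*.81)
E
```

```text
tip [ 0.53503609 -0.09113364  0.18      ]
tip [ 0.53465835 -0.08833834  0.175     ]
top [ 0.53507558 -0.08997245  0.168     ]
scene tip [ 0.53430986 -0.09065913  0.178     ]
[[227.24352887 211.62273646]]
```

jog_arm(
  motion=[
    {"x": 0, "y": -4.5, "z": 5, "spin": 0, "fingers": -1},
    {"x": 0, "y": -4.5, "z": 20, "spin": 0, "fingers": -1},
    {"x": 0, "y": -4.5, "z": 35, "spin": 0, "fingers": -1},
    {"x": 0, "y": -4.5, "z": 46, "spin": 0, "fingers": -1},
    {"x": 0, "y": -4.5, "z": 53, "spin": 0, "fingers": -1},
    {"x": 0, "y": -4.5, "z": 53, "spin": 0, "fingers": -1},
  ],
)

```text
clock: 4.68
eef_pos: [0.5341, -0.0895, 0.1326]
tool_rot: [0.767, -0.641, -0.001, 0.0]
ft_force: [0.1, -0.7, 0.4]
grip_width: 0.0857
grasp_force: 0.0
```

jog_arm(
  motion=[
    {"x": 0, "y": 0, "z": 0, "spin": 0, "fingers": -0.5},
    {"x": 0, "y": 0, "z": 0, "spin": 0, "fingers": -0.2},
    {"x": 0, "y": 0, "z": 0, "spin": 0, "fingers": 0},
    {"x": 0, "y": 0, "z": 0, "spin": 0, "fingers": 0.1},
    {"x": 0, "y": 0, "z": 0, "spin": 0, "fingers": 0.2},
    {"x": 0, "y": 0, "z": 0, "spin": 0, "fingers": 0.3},
    {"x": 0, "y": 0, "z": 0, "spin": 0, "fingers": 0.3},
    {"x": 0, "y": 0, "z": 0, "spin": 0, "fingers": 0.3},
  ],
)

```text
clock: 5.68
eef_pos: [0.5332, -0.0899, 0.1333]
tool_rot: [0.767, -0.642, -0.001, 0.001]
ft_force: [-5.1, -2.1, 1.6]
grip_width: 0.0429
grasp_force: 60.4
```

jog_arm(
  motion=[
    {"x": 0, "y": 1, "z": 0, "spin": 0, "fingers": 0.3},
    {"x": 0, "y": 1, "z": 1, "spin": 2, "fingers": 0.3},
    {"x": 0, "y": 1, "z": 1, "spin": 0, "fingers": 0.3},
    {"x": 0, "y": 1, "z": 2, "spin": -2, "fingers": 0.3},
    {"x": 0, "y": 1, "z": 2, "spin": 0, "fingers": 0.3},
  ],
)

```text
clock: 6.3
eef_pos: [0.5332, -0.0899, 0.1311]
tool_rot: [0.767, -0.642, -0.0, 0.0]
ft_force: [-4.5, -2.5, 2.1]
grip_width: 0.0428
grasp_force: 60.9
```

jog_arm(
  motion=[
    {"x": 0, "y": 0, "z": 0.5, "spin": 2, "fingers": 0.3},
    {"x": 0, "y": 0, "z": 1, "spin": 0, "fingers": 0.3},
    {"x": 0, "y": 0, "z": 1, "spin": -2, "fingers": 0.3},
    {"x": 0, "y": 0, "z": 1, "spin": 0, "fingers": 0.3},
  ],
)

```text
clock: 6.8
eef_pos: [0.5332, -0.0899, 0.1301]
tool_rot: [0.767, -0.642, -0.0, 0.0]
ft_force: [-4.4, -2.4, 1.3]
grip_width: 0.0429
grasp_force: 60.9
```

jog_arm(
  motion=[
    {"x": 0, "y": 1, "z": 0.5, "spin": 2, "fingers": 0.3},
    {"x": 0, "y": 2, "z": 1, "spin": 0, "fingers": 0.3},
    {"x": 0, "y": 2, "z": 1, "spin": -2, "fingers": 0.3},
    {"x": 0, "y": 2, "z": 1, "spin": 0, "fingers": 0.3},
  ],
)

```text
clock: 7.3
eef_pos: [0.5329, -0.09, 0.1297]
tool_rot: [0.767, -0.642, 0.001, -0.001]
ft_force: [2.4, -0.7, 1.9]
grip_width: 0.0425
grasp_force: 60.8
```

jog_arm(
  motion=[
    {"x": 0, "y": 0, "z": 0.5, "spin": 2, "fingers": 0.3},
    {"x": 0, "y": 0, "z": 1, "spin": 0, "fingers": 0.3},
    {"x": 0, "y": 0, "z": 1, "spin": -2, "fingers": 0.3},
    {"x": 0, "y": 0, "z": 1, "spin": 0, "fingers": 0.3},
  ],
)

```text
clock: 7.8
eef_pos: [0.5328, -0.09, 0.1288]
tool_rot: [0.767, -0.641, 0.001, -0.001]
ft_force: [5.9, 0.0, 0.3]
grip_width: 0.0426
grasp_force: 60.9
```

jog_arm(
  motion=[
    {"x": 0, "y": -1, "z": 0.5, "spin": 2, "fingers": 0.3},
    {"x": 0, "y": -1, "z": 1, "spin": 0, "fingers": 0.3},
    {"x": 0, "y": -1, "z": 1, "spin": -2, "fingers": 0.3},
    {"x": 0, "y": -1, "z": 1, "spin": 0, "fingers": 0.3},
  ],
)

```text
clock: 8.3
eef_pos: [0.533, -0.09, 0.128]
tool_rot: [0.768, -0.641, 0.001, -0.0]
ft_force: [2.9, -0.6, 5.9]
grip_width: 0.0427
grasp_force: 61.3
```

jog_arm(
  motion=[
    {"x": 0, "y": 0, "z": 0.5, "spin": 2, "fingers": 0.3},
    {"x": 0, "y": 0, "z": 1, "spin": 0, "fingers": 0.3},
    {"x": 0, "y": 0, "z": 1, "spin": -2, "fingers": 0.3},
    {"x": 0, "y": 0, "z": 1, "spin": 0, "fingers": 0.3},
  ],
)

```text
clock: 8.8
eef_pos: [0.533, -0.09, 0.128]
tool_rot: [0.768, -0.641, 0.001, -0.001]
ft_force: [1.7, 0.4, 10.0]
grip_width: 0.0423
grasp_force: 61.8
```

jog_arm(
  motion=[
    {"x": 0, "y": 0, "z": -0.5, "spin": 2, "fingers": 0.3},
    {"x": 0, "y": 0, "z": -0.5, "spin": 4, "fingers": 0.3},
    {"x": 0, "y": 0, "z": -0.5, "spin": 7, "fingers": 0.3},
    {"x": 0, "y": 0, "z": -0.5, "spin": 10, "fingers": 0.3},
    {"x": 0, "y": 0, "z": -0.5, "spin": 12, "fingers": 0.3},
    {"x": 0, "y": 0, "z": -0.5, "spin": 12, "fingers": 0.3},
  ],
)

```text
clock: 9.55
eef_pos: [0.533, -0.09, 0.128]
tool_rot: [-0.696, 0.718, -0.001, 0.001]
ft_force: [1.7, -0.0, 6.6]
grip_width: 0.043
grasp_force: 61.5
```

jog_arm(
  motion=[
    {"x": 0, "y": 0, "z": 0, "spin": 3, "fingers": 0.3},
    {"x": 0, "y": 0, "z": 0, "spin": 6, "fingers": 0.3},
    {"x": 0, "y": 0, "z": 0, "spin": 9, "fingers": 0.3},
    {"x": 0, "y": 0, "z": 0, "spin": 12, "fingers": 0.3},
    {"x": 0, "y": 0, "z": 0, "spin": 12, "fingers": 0.3},
  ],
)

```text
clock: 10.18
eef_pos: [0.533, -0.09, 0.128]
tool_rot: [-0.617, 0.787, -0.001, 0.001]
ft_force: [2.2, -0.0, 7.8]
grip_width: 0.0432
grasp_force: 61.5
```

jog_arm(
  motion=[
    {"x": 0, "y": 0, "z": 0, "spin": 3, "fingers": 0.3},
    {"x": 0, "y": 0, "z": 0, "spin": 6, "fingers": 0.3},
    {"x": 0, "y": 0, "z": 0, "spin": 9, "fingers": 0.3},
    {"x": 0, "y": 0, "z": 0, "spin": 12, "fingers": 0.3},
    {"x": 0, "y": 0, "z": 0, "spin": 12, "fingers": 0.3},
  ],
)

```text
clock: 10.8
eef_pos: [0.533, -0.09, 0.1278]
tool_rot: [-0.532, 0.847, -0.0, 0.001]
ft_force: [2.4, -0.2, 6.3]
grip_width: 0.0425
grasp_force: 61.5
```

jog_arm(
  motion=[
    {"x": 0, "y": 0, "z": 0, "spin": 3, "fingers": 0.3},
    {"x": 0, "y": 0, "z": 0, "spin": 6, "fingers": 0.3},
    {"x": 0, "y": 0, "z": 0, "spin": 9, "fingers": 0.3},
    {"x": 0, "y": 0, "z": 0, "spin": 12, "fingers": 0.3},
    {"x": 0, "y": 0, "z": 0, "spin": 12, "fingers": 0.3},
  ],
)

```text
clock: 11.42
eef_pos: [0.533, -0.09, 0.1269]
tool_rot: [-0.441, 0.898, -0.0, 0.0]
ft_force: [4.0, -0.4, 2.5]
grip_width: 0.0428
grasp_force: 61.0
```

jog_arm(
  motion=[
    {"x": 0, "y": -0.5, "z": 0.5, "spin": 0, "fingers": 0.3},
    {"x": 0, "y": -0.5, "z": 1, "spin": 1, "fingers": 0.3},
    {"x": 0, "y": -0.5, "z": 1.5, "spin": 0, "fingers": 0.3},
    {"x": 0, "y": -0.5, "z": 1.5, "spin": 0, "fingers": 0.3},
  ],
)

```text
clock: 11.92
eef_pos: [0.533, -0.0901, 0.1252]
tool_rot: [-0.44, 0.898, 0.0, 0.0]
ft_force: [3.9, 0.5, 1.7]
grip_width: 0.0429
grasp_force: 61.0
```

Dropping in. I'll continue down to about 0.119, still rocking gently.

jog_arm(
  motion=[
    {"x": 0, "y": 0, "z": 0.5, "spin": 1, "fingers": 0.3},
    {"x": 0, "y": 0, "z": 1, "spin": 2, "fingers": 0.3},
    {"x": 0, "y": 0, "z": 1.5, "spin": 1, "fingers": 0.3},
    {"x": 0, "y": 0, "z": 2, "spin": 0, "fingers": 0.3},
    {"x": 0, "y": 0, "z": 2.5, "spin": 1, "fingers": 0.3},
    {"x": 0, "y": 0, "z": 2.5, "spin": 1, "fingers": 0.3},
  ],
)

```text
clock: 12.68
eef_pos: [0.533, -0.0901, 0.1227]
tool_rot: [-0.432, 0.902, 0.0, 0.0]
ft_force: [4.1, 2.7, 1.3]
grip_width: 0.0426
grasp_force: 61.0
```

jog_arm(
  motion=[
    {"x": 0, "y": 0, "z": 0.5, "spin": 1, "fingers": 0.3},
    {"x": 0, "y": 0, "z": 1, "spin": 2, "fingers": 0.3},
    {"x": 0, "y": 0, "z": 1.5, "spin": 1, "fingers": 0.3},
    {"x": 0, "y": 0, "z": 2, "spin": 0, "fingers": 0.3},
    {"x": 0, "y": 0, "z": 2, "spin": 0, "fingers": 0.3},
  ],
)

```text
clock: 13.3
eef_pos: [0.533, -0.0901, 0.1207]
tool_rot: [-0.433, 0.902, 0.0, 0.0]
ft_force: [3.8, 3.0, 2.1]
grip_width: 0.0425
grasp_force: 61.0
```

jog_arm(
  motion=[
    {"x": 0, "y": 0, "z": 0.5, "spin": 1, "fingers": 0.3},
    {"x": 0, "y": 0, "z": 1, "spin": 1, "fingers": 0.3},
    {"x": 0, "y": 0, "z": 1.5, "spin": 0, "fingers": 0.3},
    {"x": 0, "y": 0, "z": 1.5, "spin": 0, "fingers": 0.3},
  ],
)

```text
clock: 13.8
eef_pos: [0.533, -0.0901, 0.1192]
tool_rot: [-0.433, 0.902, 0.0, 0.0]
ft_force: [3.8, 3.0, 1.8]
grip_width: 0.0428
grasp_force: 61.0
```

jog_arm(
  motion=[
    {"x": 0, "y": 0, "z": 0.5, "spin": 1, "fingers": 0.3},
    {"x": 0, "y": 0, "z": 0.8, "spin": 0, "fingers": 0.3},
    {"x": 0, "y": 0, "z": 0.8, "spin": 0, "fingers": 0.3},
  ],
)

```text
clock: 14.18
eef_pos: [0.533, -0.0901, 0.119]
tool_rot: [-0.433, 0.902, -0.0, 0.0]
ft_force: [2.8, 3.3, 4.4]
grip_width: 0.0425
grasp_force: 61.2
```

jog_arm(
  motion=[
    {"x": 0, "y": 0, "z": 0.5, "spin": 2, "fingers": 0.3},
    {"x": 0, "y": 0, "z": 0.5, "spin": 5, "fingers": 0.3},
    {"x": 0, "y": 0, "z": 0.5, "spin": 8, "fingers": 0.3},
    {"x": 0, "y": 0, "z": 0.3, "spin": 11, "fingers": 0.3},
    {"x": 0, "y": 0, "z": 0.3, "spin": 14, "fingers": 0.3},
    {"x": 0, "y": 0, "z": 0.3, "spin": 17, "fingers": 0.3},
    {"x": 0, "y": 0, "z": 0.3, "spin": 20, "fingers": 0.3},
    {"x": 0, "y": 0, "z": 0.3, "spin": 23, "fingers": 0.3},
  ],
)

```text
clock: 15.18
eef_pos: [0.5331, -0.0901, 0.119]
tool_rot: [-0.244, 0.97, -0.0, 0.0]
ft_force: [2.5, 3.0, 6.4]
grip_width: 0.0429
grasp_force: 61.3
```

jog_arm(
  motion=[
    {"x": 0, "y": 0, "z": 0, "spin": 3, "fingers": 0.3},
    {"x": 0, "y": 0, "z": 0, "spin": 6, "fingers": 0.3},
    {"x": 0, "y": 0, "z": 0, "spin": 9, "fingers": 0.3},
    {"x": 0, "y": 0, "z": 0, "spin": 12, "fingers": 0.3},
    {"x": 0, "y": 0, "z": 0, "spin": 15, "fingers": 0.3},
    {"x": 0, "y": 0, "z": 0, "spin": 18, "fingers": 0.3},
    {"x": 0, "y": 0, "z": 0, "spin": 20, "fingers": 0.3},
    {"x": 0, "y": 0, "z": 0, "spin": 20, "fingers": 0.3},
  ],
)

```text
clock: 16.18
eef_pos: [0.5331, -0.0901, 0.1189]
tool_rot: [-0.072, 0.997, 0.0, 0.0]
ft_force: [3.9, 3.0, 6.3]
grip_width: 0.043
grasp_force: 61.3
```

```bash
python3 - <<'E'
from h import *
import pickle
c=camera("wrist");d=camera("scene");t=camera("top");pickle.dump((c,d,t),open("c3.pkl","wb"))
f=lambda a:cv2.resize(a,(400,400),interpolation=2)
p=np.hstack([f(d["pixels"][175:275,205:305]),f(t["pixels"][155:255,258:358])])[:,:,::-1];cv2.imwrite("pics/w4.png",p)
o=readout.get_obs();print(o["clock"],o["joint_pos"],o["eef_pos"],o["tool_rot"],o["ft_force"],o["ft_torque"])
E
```

```text
16.325 [-1.67669078e-01  3.93075828e-01 -8.37146541e-02  1.09325270e+00
  2.49789874e-04 -3.12066203e-01] [ 0.53310448 -0.0901554   0.11896133] [-7.21358959e-02  9.97394734e-01  3.18557870e-05  3.95460643e-04] [3.14175688 3.08831215 6.77650891] [ 0.70048829 -0.56282107  0.06598024]
```

View pics/w4.png

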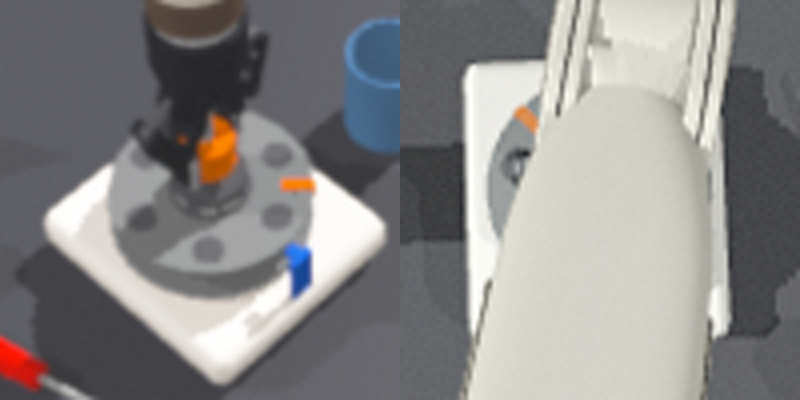

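The scene view shows the reel turning with the knob: mark at (298,184) in the crop. The top crop has the mark at (525,118).

```bash
cat >> h.py <<'E'
S=np.array([.5338,-.0902])
def ang(c,u,z=.09):
    q=atz(c,u,z)[:2]-S; return q+S,np.hypot(*q),np.degrees(np.arctan2(q[1],q[0]))
E
python3 - <<'E'
from h import *
import pickle
c,d,t=pickle.load(open("c3.pkl","rb"))
print(ang(d,(279.5,221)),ang(t,(289.25,184.5)))
print("ptr scene",ang(d,(205+298/4,175+252/4),.091))
cs=pickle.load(open("c0.pkl","rb"))
print("start scene",ang(cs["scene"],(387/1.4,296/1.4)),"top",ang(cs["top"],(285/1.,160+238/6.5)) if 0 else ang(cs["top"],(265+127/6.5,160+238/6.5)))
print("ptr top",ang(cs["top"],(265+270/6.5,160+55/6.5),.091))
print("goal px scene, yaw 0,1.5,3", [ (px(d,[S[0]+.08*np.cos(a),S[1]+.08*np.sin(a),.09])-[205,175])*4 for a in np.radians((0,1.5,3))])
E
```

```text
(array([ 0.58353552, -0.0391973 ]), np.float64(0.07123831026529684), np.float64(45.72068109017873)) (array([ 0.58108808, -0.03494383]), np.float64(0.07272830844310872), np.float64(49.44318355846463))
ptr scene (array([ 0.63211715, -0.08625601]), np.float64(0.09839622669340246), np.float64(2.2971871662252434))
start scene (array([ 0.54795112, -0.01888463]), np.float64(0.07270581795707451), np.float64(78.77658018564897)) top (array([ 0.54390057, -0.02113718]), np.float64(0.0697975295586721), np.float64(81.67937693989755))
ptr top (array([ 0.63090016, -0.08681644]), np.float64(0.09715909054752156), np.float64(1.9957269095224768))
goal px scene, yaw 0,1.5,3 [array([[278.32789378, 241.93485642]]), array([[280.21624028, 240.39496905]]), array([[282.0528943 , 238.81761374]])]
```

jog_arm(
  motion=[
    {"x": 0, "y": 0, "z": 0, "spin": 3, "fingers": 0.3},
    {"x": 0, "y": 0, "z": 0, "spin": 7, "fingers": 0.3},
    {"x": 0, "y": 0, "z": 0, "spin": 12, "fingers": 0.3},
    {"x": 0, "y": 0, "z": 0, "spin": 17, "fingers": 0.3},
    {"x": 0, "y": 0, "z": 0, "spin": 22, "fingers": 0.3},
    {"x": 0, "y": 0, "z": 0, "spin": 27, "fingers": 0.3},
    {"x": 0, "y": 0, "z": 0, "spin": 32, "fingers": 0.3},
    {"x": 0, "y": 0, "z": 0, "spin": 36, "fingers": 0.3},
  ],
)

```text
clock: 17.32
eef_pos: [0.5331, -0.0902, 0.119]
tool_rot: [0.241, 0.971, 0.0, 0.0]
ft_force: [2.5, 2.9, 7.4]
grip_width: 0.0428
grasp_force: 61.3
```

jog_arm(
  motion=[
    {"x": 0, "y": 0, "z": 0, "spin": 2, "fingers": 0.3},
    {"x": 0, "y": 0, "z": 0, "spin": 3, "fingers": 0.3},
    {"x": 0, "y": 0, "z": 0, "spin": 3, "fingers": 0.3},
  ],
)

```text
clock: 17.7
eef_pos: [0.5331, -0.0902, 0.1189]
tool_rot: [0.265, 0.964, 0.0, 0.0]
ft_force: [3.1, 3.0, 7.0]
grip_width: 0.0427
grasp_force: 61.3
```

```bash
python3 - <<'E'
from h import *
import pickle
c=camera("wrist");d=camera("scene");pickle.dump((c,d),open("c4.pkl","wb"))
p=np.hstack([cv2.resize(d["pixels"][200:260,245:305],(420,420),interpolation=2),cv2.resize(c["pixels"],(560,420))[:,90:470]])[:,:,::-1];cv2.imwrite("pics/w5.png",p)
o=readout.get_obs();print(o["clock"],o["eef_pos"],o["tool_rot"],o["ft_force"],o["ft_torque"])
E
```

```text
17.8 [ 0.53308239 -0.09018861  0.11895442] [2.64906443e-01 9.64274051e-01 8.43821322e-05 3.51029824e-04] [3.46422024 2.62894064 6.47072042] [ 0.60123088 -0.52673168  0.15803026]
```

View pics/w5.png

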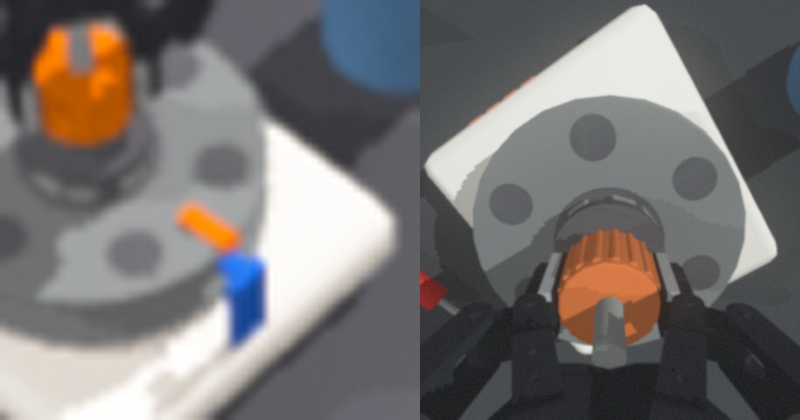

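Scene crop (7x): mark from (182,216) to (238,242), with its centre at (210,228). The pointer top is about (242,266), still slightly clockwise of the mark.

```bash
python3 - <<'E'
from h import *
import pickle
c,d=pickle.load(open("c4.pkl","rb"))
f=lambda u,v:(245+u/7,200+v/7)
print("mark",ang(d,f(210,228)),"in",ang(d,f(182,216)),"out",ang(d,f(238,242)))
print("ptr top",ang(d,f(242,266),.091))
# case yaw from c0 top crop edges & wrist corners
t=pickle.load(open("c0.pkl","rb"))["top"]
g=lambda u,v:atz(t,(265+u/6.5,160+v/6.5),.044)[:2]
k=np.array([g(62,66),g(472,60),g(490,520),g(72,528)]);
for i,j in((3,0),(2,1),(1,0),(2,3)):
  e=k[j]-k[i];print(np.hypot(*e),np.degrees(np.arctan2(e[1],e[0])))
print(k.mean(0))
# image-fit of case yaw in wrist image 2 via minAreaRect of white pixels mapped to z=.044
import cv2
w=pickle.load(open("c1.pkl","rb"));
for nm,cc in(("w",w),("t",t)):
  m=(cc["pixels"].min(2)>150).astype(np.uint8)
  n,l,st,ce=cv2.connectedComponentsWithStats(m)
  p0=px(cc,[.44,-.09,.044])[0] 
  i=l[int(p0[1]),int(p0[0])];ys,xs=np.where(l==i)
  P=np.array([atz(cc,(x,y),.044)[:2] for x,y in zip(xs,ys)],np.float32)*1000
  print(nm,cv2.minAreaRect(P))
E
```

```text
mark (array([ 0.60657127, -0.08146   ]), np.float64(0.07329424013053194), np.float64(6.848550027714472)) in (array([ 0.59279221, -0.08596441]), np.float64(0.059144069221451094), np.float64(4.106743806041444)) out (array([ 0.62105306, -0.07775527]), np.float64(0.08813607596592106), np.float64(8.117235061499915))
ptr top (array([ 0.63227439, -0.0860953 ]), np.float64(0.09855990462957893), np.float64(2.386871320486785))
0.22188270011087974 2.0087493062795696
0.22075160834659097 1.6723568058536535
0.1969315114664368 91.41549879074674
0.19562698463455053 91.74394411934408
[ 0.52738557 -0.09091758]
w ((493.9229736328125, -92.32493591308594), (137.65525817871094, 194.32968139648438), 1.9518882036209106)
t ((528.689208984375, -88.59972381591797), (219.6947784423828, 198.7792510986328), 2.23345947265625)
```

jog_arm(
  motion=[
    {"x": 0, "y": 0, "z": 0, "spin": 2, "fingers": 0.3},
    {"x": 0, "y": 0, "z": 0, "spin": 4.5, "fingers": 0.3},
    {"x": 0, "y": 0, "z": 0, "spin": 4.5, "fingers": 0.3},
    {"x": 0, "y": 0, "z": 0, "spin": 4.5, "fingers": 0.3},
  ],
)

```text
clock: 18.3
eef_pos: [0.5331, -0.0902, 0.119]
tool_rot: [0.303, 0.953, 0.0, 0.0]
ft_force: [2.8, 3.3, 5.8]
grip_width: 0.043
grasp_force: 61.4
```

```bash
python3 - <<'E'
from h import *
import pickle
d=camera("scene");pickle.dump(d,open("c5.pkl","wb"))
save(d,"w6",(262,218,298,250),16)
def fit(d):
  h=cv2.cvtColor(d["pixels"],cv2.COLOR_RGB2HSV);m=(h[...,0]<18)&(h[...,1]>150)&(h[...,2]>120)
  m[:218]=0;m[260:]=0;m[:,:264]=0;m[:,300:]=0
  ys,xs=np.where(m);P=np.array([atz(d,(x,y),.0895)[:2] for x,y in zip(xs,ys)])
  q=P.mean(0)-S;return len(xs),np.hypot(*q),np.degrees(np.arctan2(q[1],q[0]))
print(fit(pickle.load(open("c4.pkl","rb"))[1]),fit(d))
a=np.radians(2)
print((px(d,[[S[0]+r*np.cos(a),S[1]+r*np.sin(a),.09] for r in(.059,.072,.085,.102)])-[262,218])*16)
E
```

```text
(23, np.float64(0.07076185265557175), np.float64(6.840701402143257)) (21, np.float64(0.06972640215291706), np.float64(2.18600795182488))
[[135.97197879 211.85164987]
 [182.49956007 248.67400126]
 [229.4402235  285.81697661]
 [291.45205961 334.87569746]]
```

View pics/w6.png

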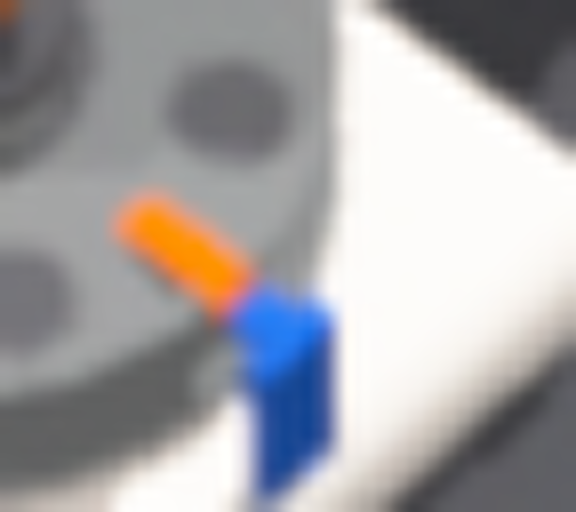

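The mark points straight at the pointer, at 2.2° against about 2°. Now I'll relieve the push, release and withdraw upward.

jog_arm(
  motion=[
    {"x": 0, "y": 0, "z": -0.5, "spin": 0, "fingers": 0.3},
    {"x": 0, "y": 0, "z": -0.5, "spin": 0, "fingers": 0},
    {"x": 0, "y": 0, "z": -0.5, "spin": 0, "fingers": -0.4},
    {"x": 0, "y": 0, "z": -0.5, "spin": 0, "fingers": -0.8},
    {"x": 0, "y": 0, "z": -0.5, "spin": 0, "fingers": -1},
    {"x": 0, "y": 0, "z": -0.5, "spin": 0, "fingers": -1},
    {"x": 0, "y": 0, "z": -0.5, "spin": 0, "fingers": -1},
    {"x": 0, "y": 0, "z": -0.5, "spin": 0, "fingers": -1},
  ],
)

```text
clock: 19.35
eef_pos: [0.5329, -0.0903, 0.1187]
tool_rot: [0.303, 0.953, -0.0, -0.0]
ft_force: [0.3, 0.3, 0.1]
grip_width: 0.0856
grasp_force: 0.0
```

jog_arm(
  motion=[
    {"x": 0, "y": 0, "z": -5, "spin": 0, "fingers": -1},
    {"x": 0, "y": 0, "z": -20, "spin": 0, "fingers": -1},
    {"x": 0, "y": 0, "z": -40, "spin": 0, "fingers": -1},
    {"x": 0, "y": 0, "z": -65, "spin": 0, "fingers": -1},
    {"x": 0, "y": 0, "z": -90, "spin": 0, "fingers": -1},
    {"x": 0, "y": 0, "z": -110, "spin": 0, "fingers": -1},
    {"x": 0, "y": 0, "z": -120, "spin": 0, "fingers": -1},
    {"x": 0, "y": 0, "z": -120, "spin": 0, "fingers": -1},
  ],
)

```text
clock: 20.35
eef_pos: [0.5335, -0.0903, 0.2398]
tool_rot: [0.303, 0.953, 0.0, 0.001]
ft_force: [-0.1, 0.7, -0.2]
grip_width: 0.0853
grasp_force: 0.0
```

```bash
python3 - <<'E'
from h import *
d=camera("scene");w=camera("wrist")
h=cv2.cvtColor(d["pixels"],cv2.COLOR_RGB2HSV);m=(h[...,0]<18)&(h[...,1]>150)&(h[...,2]>120)
m[:218]=0;m[260:]=0;m[:,:264]=0;m[:,300:]=0
ys,xs=np.where(m);q=np.mean([atz(d,(x,y),.0895)[:2] for x,y in zip(xs,ys)],0)-S;print(len(xs),np.degrees(np.arctan2(q[1],q[0])))
f=lambda a:cv2.resize(a,(400,400),interpolation=2)
cv2.imwrite("pics/w7.png",np.hstack([f(d["pixels"][175:275,205:305]),cv2.resize(w["pixels"],(533,400))[:,66:466]])[:,:,::-1])
print("tip px if home/up",(px(d,[[*S,.164],[*S,.18]])-[205,175])*4)
o=readout.get_obs();print(o["eef_pos"],o["ft_force"])
E
```

```text
21 2.18600795182488
tip px if home/up [[205.62345036 127.08468696]
 [204.51587242 114.03230762]]
[ 0.53259834 -0.09015747  0.23814352] [-0.40425437  0.18086621  0.16595148]
```

View pics/w7.png

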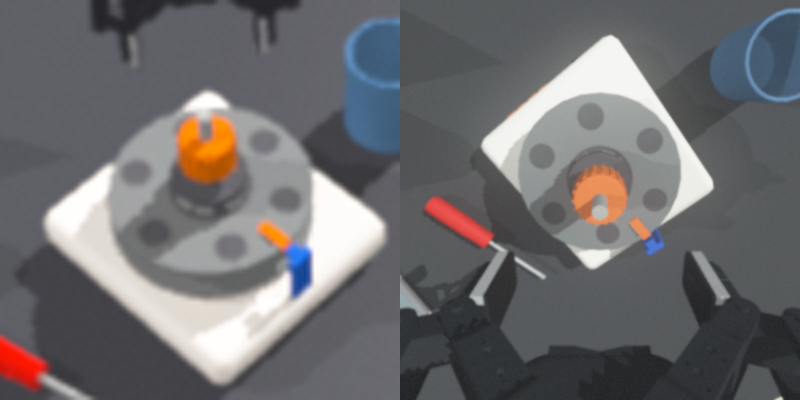

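The knob is down with the spindle standing well out of its top, and the mark at (275,235) in the crop is in line with the pointer in both views. The gripper is clear.

```bash
python3 -c "
from h import *
print(bot.job_done())"
```

```text
the job is handed in; nothing more can be done
None
```

The winder is in gear with the knob fully home, the reel's orange mark measures within about a degree of the blue pointer, and the job is handed in with the gripper clear and nothing else touched.

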